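# Nudge the V-block plate home on its two locating pins

## Task

The aluminium V-block plate of the inspection fixture has been laid down askew and is perched on top of its two locating pins. Nudge it sideways with the fingertips until both of its holes drop over the pins and it lies flat on the steel base plate. Push gently, do not grip or lift the plate, and leave the gauges and parts around it where they are.

Things in the scene. Friction and masses are not known exactly. Their poses are not given: they have to be found in the camera images.
- base_plate: Fixed dark steel fixture base, 200 (x) x 240 (y) x 20 mm high, its flat top dotted with tapped holes on a 30 mm grid (nothing catches in them). Origin: centre of its underside; z up, x roughly away from the robot (turned up to 0.35 rad). Two locating pins stand on it at x = +30, y = +45 and -45 mm. When the plate is home its frame has the same x, y and yaw as this one.
- pin_left (a point): Foot of the left (+y) locating pin: on its axis, on the top face of the base (20 mm above the table). The steel pin is 11 mm high: 12 mm across for the lowest 4.5 mm, then tapering to 6 mm near the tip.
- pin_right (a point): Foot of the right (-y) locating pin, the same kind, 90 mm from the left one.
- plate: Loose aluminium plate, 130 (x) x 150 (y) x 8 mm, 0.5 to 0.9 kg, with a steel V-block (52 x 60, 32.5 mm high, on a foot 104 mm long in y) fixed on it at x = -22 mm; centre of mass near x = -10 mm. Origin: centre of its underside; z up. It starts 12 to 20 mm too near (base frame -x), up to 22 mm aside and 0.16 rad askew. A push of 5 to 15 N on an edge slides it.
- plate_near (a point): Middle of the plate's near (-x) edge, at the underside, x = -65 mm in its frame. At the start this edge rests on the base and the underside beyond rests on the pins' tips, so the plate slopes up away from the robot by about 0.1 rad; it keeps this slope as it slides and drops flat when both holes are over the pins (within about 2 mm).
- hole_left (a point): Centre of the plate's left (+y) hole, at the underside: x = +30, y = +45 mm in the plate's frame. Through hole, 13.6 mm across. Home: it coincides with pin_left.
- hole_right (a point): Centre of the plate's right (-y) hole, at the underside: x = +30, y = -45 mm in the plate's frame. Through hole, 13.6 mm across. Home: it coincides with pin_right.
- bushing: Bystander: dark steel stepped bushing, standing, diameter 38 mm at the foot, 60 mm high; origin at the centre of its underside. Leave it.
- micrometer: Bystander: small outside micrometer lying flat, about 140 x 45 x 17 mm; origin under the middle of its bow. Leave it.
- case: Bystander: open blue plastic gauge case, 190 x 85 x 22 mm with its lid standing about 100 mm high; origin under the middle of its tray. Leave it.
- dial_stand: Bystander: dial indicator on a stand, square foot 58 x 50 mm, post 190 mm high, an arm reaching 120 mm along its own +y at 165 mm height; origin under the middle of its foot. Leave it.
Mind the look-alikes: they are no part of the job. Of the things that look like the plate, the middle-sized one is meant.

How it is judged:
By the outcome, as a careful person would: the job done as asked, in the order asked, and still so for the second after the job is handed in, with the robot touching nothing.
It also fails if it takes over 72 s, if anything falls off the work surface, if the arm or the gripper's body presses on something with over 40 N, if the wrist force passes 120 N, or if a joint passes its speed limit or range.

## Robot

A 7-joint arm with a two-finger parallel gripper is mounted at the origin on the work surface. World frame = base frame: x ahead of the robot, y to its left, z up, the work surface at z = 0. Lengths are in mm, angles in rad, forces in N, time in s.
With the tool pointing down it reaches from about 350 to 775 mm from the base axis. Payload 3.1 kg.
Tool frame: the origin (TCP) lies on the centre line of the jaws, within the pads' length; the fingertips stand 8 mm ahead of it and the grasp point (between the pads) lies 11 mm behind it; z points along the fingers, y is the line along which they close (so a half turn about z gives the same grasp; the last joint's range is limited). The gripper opens to 85 mm and grips with 20 to 120 N. Pads are 22 mm wide; open, the fingers measure 114 mm over their backs; the gripper's body (76 mm by 85 mm) begins 54 mm behind the grasp point. The pads swing forward as they close: fully open they stand 13 mm farther back than shut.
Start: joints at [1.075, 0.311, 0.014, 1.512, -0.004, 1.319, -0.027], TCP at [241.145, -494.334, 239.304] pointing down, gripper open.
Joint ranges: [-2.7, 2.7], [-0.3, 1.91], [-1.27, 1.3], [0.12, 2.57], [-1.44, 4.58], [0.2, 2.03], [-3.05, 3.05]. Speed limits (rad/s): [2.79, 2.79, 3.14, 3.14, 3.14, 3.14, 3.14].

## Interface

Orientations are given as a 3x3 rotation matrix whose columns are the frame's x, y, z axes.
In Python, from bench import r, imaging, order gives the robot as it stands.
- The arm moves only by the shell command python3 -m pendant 'ROWS' [OPENING] [FORCE]. ROWS is JSON, a list of rows, each a list of 4 numbers: the shift along the tool's x, y, z each as a share of 200 mm, from -1 to 1, then the turn about the tool's z as a share of 90 degrees, from -1 to 1. A call has 1 to 12 rows; each row is the pose to reach, as a shift and turn from the pose commanded when the call began, along the tool's axes at that moment; what a row does not reach only later rows make up. A row lasts 1/10 s, in which the tool goes at most 50 mm and 8.59 degrees, less where a joint would pass 70% of its speed; a pose out of reach is approached as far as the arm can. A call with a number of a shift or a turn outside -1 to 1 is refused whole. A call with a gripper value outside its range is refused whole. OPENING is the opening in per cent of the stroke, from 0 (shut) to 100 (fully open), set as the call begins (- or left out, the last holds). The fingers move at their own pace and stop on an object; FORCE is the grip in N (left out, the last holds). Time passes only in rows, so rows that repeat a pose let the fingers close. It gives the time, the measured TCP pose, the force, the opening and the grip force at its end, in the units of the state.
- r.get_obs(): the state, without advancing time (a new reading comes with each control period).
- imaging.camera(name): name is "scene" or "top"; returns the picture (400x640x3 uint8, red, green, blue); there is no depth.
- imaging.get_calibration(name): a dict with "camera_matrix" (3x3 intrinsics, pixels), "dist_coeffs" ([k1, k2, p1, p2, k3] as OpenCV has them; the pictures are not rectified), "rvec" (rotation vector, rad) and "tvec" (3), from world to camera coordinates, as OpenCV has them. Camera axes: x right, y down, z forward; pixel columns grow to the right and rows downward; lengths in mm; the calibration is good to about 2 mm. A picture is of the moment at which its call begins. get_calibration takes no time and is no camera call.
- order.close_job(): hands the job in; it is judged then, once.
The state is a dict: "time_s": time; "q": joint angles; "qvel": joint speeds; "tau": joint torques, N m; "tool_pos": TCP position; "tcp_rot": TCP orientation; "ft_force": force on the tool from outside, world axes, zero at the start; "torque": the same for the moment, N m; "grip_width": opening from 0.0 (shut) to 1.0 (fully open); "grasp_force": force on a finger pad.
Only numpy, scipy, OpenCV 4.12 (cv2) and the standard library are available. Lean on these libraries where they do the work, as an engineer would, in place of code of your own. Each camera call takes 0.05 s, during which the arm holds its last target. There are 200 camera calls.

## Working session

There is one attempt and no reset: what is moved stays moved. The work goes in short steps, Python scripts to look and compute and a shell command to move; the robot and the scene stay as the last step left them, time stands still between calls to the robot, and variables do not carry over. Pictures are saved under pics/ and viewed, at most 10 in all, crops included, and the job is handed in when it is done.

```bash
mkdir -p pics; python3 - <<'E'
from bench import r, imaging, order
import cv2
for n in ("scene","top"):
    im=imaging.camera(n); cv2.imwrite(f"pics/{n}0.png",im[:,:,::-1])
    c=imaging.get_calibration(n); print(n,c)
o=r.get_obs(); print(o["time_s"],o["tool_pos"],o["tcp_rot"],o["ft_force"])
E
```

```text
scene {'camera_matrix': array([[431.23989703,   0.        , 316.89395825],
       [  0.        , 431.23989703, 195.36735197],
       [  0.        ,   0.        ,   1.        ]]), 'dist_coeffs': array([-0.05376286,  0.        ,  0.        ,  0.        ,  0.        ]), 'rvec': array([ 0.99115191,  2.49952161, -1.01238616]), 'tvec': array([ 315.33056814, -170.80003625, 1502.35266255])}
top {'camera_matrix': array([[406.91876201,   0.        , 316.98114979],
       [  0.        , 406.91876201, 205.38322383],
       [  0.        ,   0.        ,   1.        ]]), 'dist_coeffs': array([-0.02550037,  0.        ,  0.        ,  0.        ,  0.        ]), 'rvec': array([ 1.98691821, -2.21914401,  0.24787965]), 'tvec': array([  31.3153258 ,  456.82880106, 1178.67245341])}
0.1 [ 240.82688628 -493.76378961  238.31580024] [[ 8.98770208e-01  4.38418826e-01 -1.02317851e-03]
 [ 4.38420011e-01 -8.98768216e-01  1.89439539e-03]
 [-8.90617201e-05 -2.15120807e-03 -9.99997682e-01]] [ 0.58388009 -0.34840527  0.06762553]
```

View pics/top0.png

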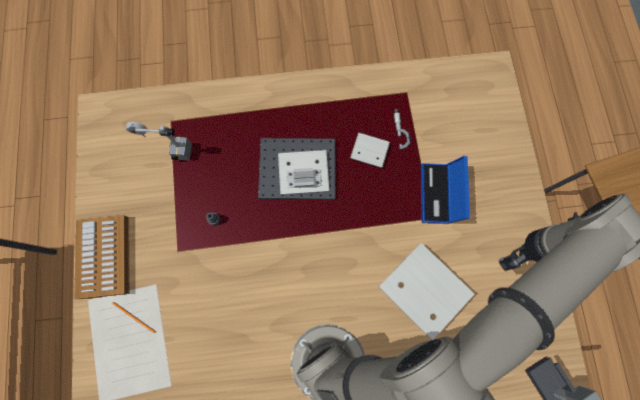

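View pics/scene0.png

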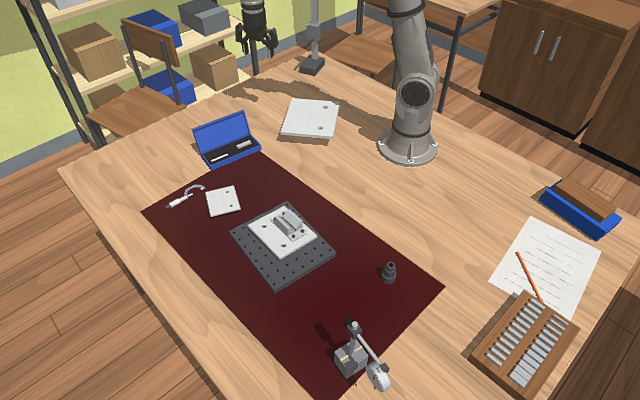

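The top view shows the base at about (259–336, 138–199) with the plate on it, centred at (303,172). I'll enlarge both views.

```bash
python3 - <<'E'
import cv2
a=cv2.imread("pics/top0.png")[130:206,250:346]
cv2.imwrite("pics/topc.png",cv2.resize(a,None,fx=7.5,fy=7.5,interpolation=cv2.INTER_CUBIC))
a=cv2.imread("pics/scene0.png")[196:296,225:340]
cv2.imwrite("pics/scenec.png",cv2.resize(a,None,fx=6,fy=6,interpolation=cv2.INTER_CUBIC))
E
```

```text
(no output)
```

View pics/topc.png

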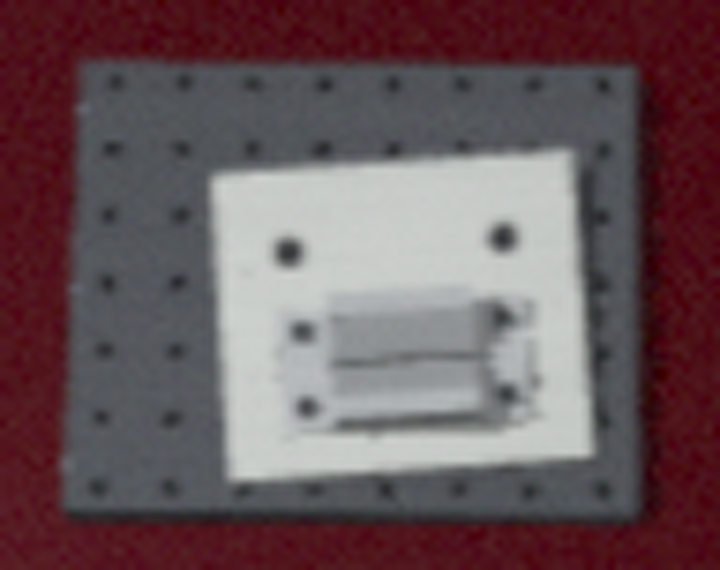

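View pics/scenec.png

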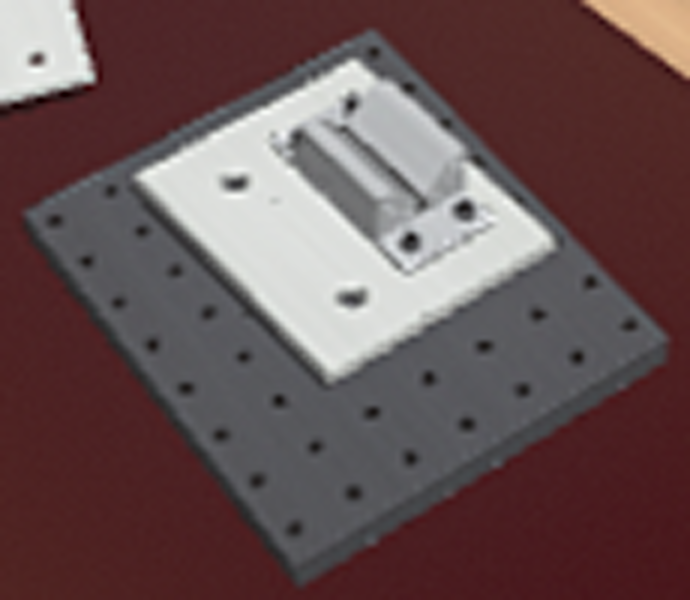

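```bash
cat > fit.py <<'E'
import numpy as np, cv2
from scipy.optimize import least_squares
from bench import imaging
cal={n:imaging.get_calibration(n) for n in("scene","top")}
def proj(n,P):
    c=cal[n]; return cv2.projectPoints(np.float64(P).reshape(-1,1,3),c["rvec"],c["tvec"],c["camera_matrix"],c["dist_coeffs"])[0][:,0]
def px(n,C):
    s,o={"top":(7.5,(250,130)),"scene":(6,(225,196))}[n]
    return (np.float64(C)+.5)/s-.5+np.array(o)
def world(p,P,pitch=0,z=20,px_=0):
    # pitch lifts +x; pivot at local x=px_
    P=np.float64(P); x=px_+(P[:,0]-px_)*np.cos(pitch)-P[:,2]*np.sin(pitch); zz=(P[:,0]-px_)*np.sin(pitch)+P[:,2]*np.cos(pitch)
    c,s=np.cos(p[2]),np.sin(p[2])
    return np.c_[p[0]+c*x-s*P[:,1],p[1]+s*x+c*P[:,1],z+zz]
PL=np.array([[65,75,8],[65,-75,8],[-65,-75,8],[-65,75,8],[30,45,8],[30,-45,8]],float)
def rel(b,p):
    c,s=np.cos(b[2]),np.sin(b[2]); d=np.array(p[:2])-b[:2]
    return np.r_[c*d[0]+s*d[1],-s*d[0]+c*d[1],p[2]-b[2]]
E
python3 - <<'E'
from fit import *
ys=np.arange(105,-106,-30); xs=np.arange(90,-91,-30)
T=[]
T+=[(90,y,c) for y,c in zip(ys,[(115,83),(183,81),(253,83),(324,84),(392,84),(462,84),(533,84),(602,86)])]
T+=[(-90,y,c) for y,c in zip(ys,[(98,489),(170,489),(243,490),(316,490),(386,490),(459,490),(530,490),(602,490)])]
T+=[(x,105,(a,b)) for x,a,b in zip(xs,[115,113,109,107,104,101,98],[83,149,215,283,350,418,489])]
S=[(90,-y,c) for y,c in zip(ys,[(55,220),(86,261),(119,302),(152,345),(186,388),(221,435),(257,481),(294,529)])]
S+=[(x,105,c) for x,c in zip(xs,[(294,529),(353,493),(410,458),(467,424),(523,390),(577,357),(629,325)])]+[(-90,-105,(373,52))]
D={"top":T,"scene":S}
B={}
for sel in(["top"],["scene"],["top","scene"]):
    f=lambda p:np.concatenate([(proj(n,world(p,[(a,b,0) for a,b,_ in D[n]]))-px(n,[c for *_,c in D[n]])).ravel() for n in sel])
    s=least_squares(f,[600,0,0]); B[tuple(sel)]=s.x; print("base",sel,s.x.round(3),"rms",np.sqrt(np.mean(s.fun**2)).round(3))
Q={"top":[(211,174),(575,149),(595,457),(230,481),(288,252),(503,238)],"scene":[(330,370),(135,178),(357,60),(555,240),(351,297),(234,182)]}
for sel in(["top"],["scene"],["top","scene"]):
    f=lambda p:np.concatenate([(proj(n,world(p,PL,.1,20,-65))-px(n,Q[n])).ravel() for n in sel])
    s=least_squares(f,[600,0,0]); print("plate",sel,s.x.round(3),"rms",np.sqrt(np.mean(s.fun**2)).round(3),"rel",rel(B[tuple(sel)],s.x).round(3))
    # note pitch pivot keeps near edge
np.save("base.npy",B[("top","scene")])
E
```

```text
base ['top'] [ 5.94853e+02  3.01680e+01 -1.16000e-01] rms 0.097
base ['scene'] [ 5.9591e+02  2.9050e+01 -1.1700e-01] rms 0.067
base ['top', 'scene'] [ 5.95386e+02  2.96660e+01 -1.18000e-01] rms 0.203
plate ['top'] [ 5.75406e+02  1.14670e+01 -4.10000e-02] rms 0.279 rel [-17.143 -20.833   0.075]
plate ['scene'] [ 5.77091e+02  1.17240e+01 -3.90000e-02] rms 0.268 rel [-16.664 -19.408   0.078]
plate ['top', 'scene'] [ 5.76308e+02  1.14960e+01 -4.00000e-02] rms 0.333 rel [-16.808 -20.289   0.078]
```

```bash
cat > go.py <<'E'
import sys,numpy as np
from bench import r
b=np.load("base.npy"); c,s=np.cos(b[2]),np.sin(b[2])
o=r.get_obs(); R=np.array(o["tcp_rot"]); p=np.array(o["tool_pos"])
d=p[:2]-b[:2]; yaw=np.arctan2(R[1,0],R[0,0])-b[2]
print("t",round(o["time_s"],1),"base-frame tcp",(c*d[0]+s*d[1]).round(1),(-s*d[0]+c*d[1]).round(1),"z",p[2].round(1),"yaw",np.degrees(yaw).round(2),"F",np.round(o["ft_force"],1),"grip",o["grip_width"])
if len(sys.argv)>1:
    x,y,z,a=map(float,sys.argv[1:])
    t=np.array([b[0]+c*x-s*y,b[1]+s*x+c*y,z])
    print("row",(R.T@(t-p)/200).round(4),(-(a-np.degrees(yaw))/90).round(4))
E
python3 -m pendant '[[1,-0.487,0,0],[1,-0.487,0,0],[1,-0.487,0,0],[1,-0.487,0,0],[1,-0.487,0,0],[1,-0.487,0,0]]' 60
python3 -m pendant '[[1,-0.487,0,0],[1,-0.487,0,0],[1,-0.487,0,0],[1,-0.487,0,0],[1,-0.487,0,0],[1,-0.487,0,0]]'
python3 go.py -27 -128 100 90
```

```text
time_s: 0.7
tool_pos: [381.4, -314.2, 239.0]
tcp_rot: [[0.894, 0.447, 0.001], [0.447, -0.894, 0.003], [0.002, -0.002, -1.0]]
ft_force: [0.6, -0.6, 0.4]
grip_width: 0.599
grasp_force: 0.0
time_s: 1.3
tool_pos: [517.0, -140.0, 238.7]
tcp_rot: [[0.896, 0.445, 0.0], [0.445, -0.896, 0.002], [0.001, -0.002, -1.0]]
ft_force: [-0.9, 0.6, -0.3]
grip_width: 0.601
grasp_force: 0.0
t 1.3 base-frame tcp -57.9 -177.7 z 238.7 yaw 33.16 F [-0.9  0.6 -0.3] grip 0.6013973872165582
row [ 0.2645 -0.122   0.694 ] -0.6316
```

```bash
python3 -m pendant '[[0.26,-0.12,0,-0.1],[0.265,-0.122,0.2,-0.2],[0.265,-0.122,0.4,-0.3],[0.265,-0.122,0.55,-0.4],[0.265,-0.122,0.69,-0.5],[0.265,-0.122,0.69,-0.6],[0.265,-0.122,0.69,-0.632],[0.265,-0.122,0.69,-0.632],[0.265,-0.122,0.69,-0.632],[0.265,-0.122,0.69,-0.632]]' >/dev/null
python3 go.py -27 -128 40 90
```

```text
t 2.3 base-frame tcp -27.8 -133.8 z 101.4 yaw 89.48 F [ 0.1 -0.7  0.4] grip 0.6017809945428867
row [0.0293 0.0039 0.307 ] -0.0058
```

```bash
python3 -m pendant '[[0.059,0.004,0,-0.006],[0.059,0.004,0.1,-0.006],[0.059,0.004,0.2,-0.006],[0.059,0.004,0.305,-0.006],[0.059,0.004,0.305,-0.006],[0.059,0.004,0.305,-0.006]]' >/dev/null
python3 go.py -27 -122 32 90
python3 - <<'E'
from bench import imaging; import cv2
a=imaging.camera("scene")[166:276,215:345,::-1]
cv2.imwrite("pics/s1.png",cv2.resize(a,None,fx=5,fy=5,interpolation=cv2.INTER_CUBIC))
E
```

```text
t 2.9 base-frame tcp -26.9 -119.9 z 40.5 yaw 90.23 F [0.3 0.7 0.1] grip 0.6025010821700669
row [-0.0107 -0.0007  0.0427] 0.0026
```

View pics/s1.png

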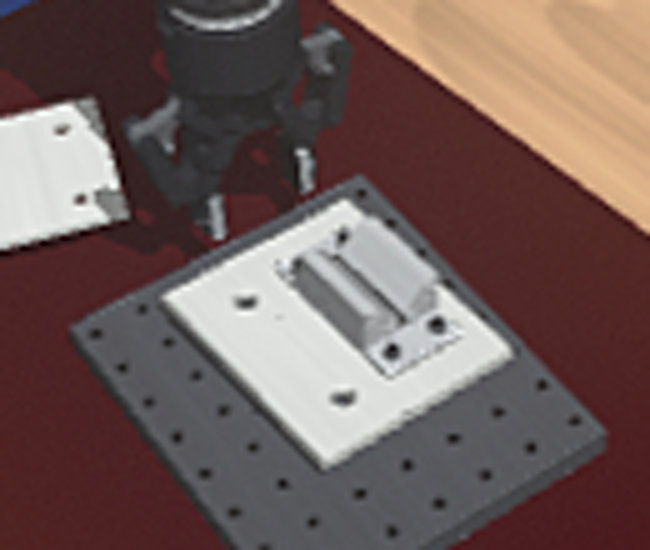

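The two fingertips (crop ~(217,238) and (305,190)) stand beside the plate's −y edge, clear above the base. Next I feel for the base.

```bash
python3 -m pendant '[[-0.01,0,0.02,0],[-0.01,0,0.03,0],[-0.01,0,0.04,0],[-0.01,0,0.04,0],[-0.01,0,0.04,0]]' |grep ft; python3 go.py
python3 -m pendant '[[0,0,0.01,0],[0,0,0.01,0]]'|grep ft; python3 -m pendant '[[0,0,0.01,0],[0,0,0.01,0]]'|grep ft;python3 go.py
```

```text
ft_force: [0.6, 0.3, 1.0]
t 3.5 base-frame tcp -26.9 -122.8 z 32.4 yaw 90.18 F [0.6 0.3 1. ] grip 0.5964585164998255
ft_force: [-0.1, -0.8, -0.3]
ft_force: [-0.1, -0.1, -0.3]
t 3.9 base-frame tcp -27.2 -122.8 z 28.0 yaw 90.18 F [-0.1 -0.1 -0.3] grip 0.5980215241064504
```

```bash
for i in 1 2 3; do :; done
python3 -m pendant '[[0,0,0.01,0],[0,0,0.01,0]]'|grep ft; python3 go.py
python3 -m pendant '[[0,0,0.005,0],[0,0,0.005,0]]'|grep ft; python3 go.py
```

```text
ft_force: [-0.4, -0.3, 0.4]
t 4.0 base-frame tcp -27.2 -122.8 z 26.0 yaw 90.18 F [-0.4 -0.3  0.4] grip 0.601668916574392
ft_force: [0.4, 0.5, -0.7]
t 4.2 base-frame tcp -27.0 -122.8 z 25.2 yaw 90.18 F [ 0.4  0.5 -0.7] grip 0.6001147931096836
```

```bash
python3 -m pendant '[[0.02,0,0,0],[0.04,0,0,0],[0.055,0,0,0],[0.065,0,0,0],[0.075,0,0,0],[0.085,0,0,0],[0.095,0,0,0],[0.1,0,0,0]]'|grep ft; python3 go.py
python3 -m pendant '[[0.01,0,0,0],[0.02,0,0,0],[0.03,0,0,0],[0.04,0,0,0],[0.05,0,0,0],[0.06,0,0,0],[0.07,0,0,0],[0.074,0,0,0],[0.074,0,0,0]]'|grep ft; python3 go.py
python3 - <<'E'
from bench import imaging; import cv2
a=imaging.camera("scene")[196:296,225:340,::-1]
cv2.imwrite("pics/s2.png",cv2.resize(a,None,fx=6,fy=6,interpolation=cv2.INTER_CUBIC))
E
```

```text
ft_force: [-2.7, -5.3, 2.8]
t 5.0 base-frame tcp -28.1 -106.7 z 25.2 yaw 90.09 F [-2.7 -5.3  2.8] grip 0.6005610647505953
ft_force: [-2.6, -6.4, 3.5]
t 6.0 base-frame tcp -28.0 -92.0 z 25.3 yaw 90.06 F [-2.6 -6.4  3.5] grip 0.5980626449937908
```

View pics/s2.png

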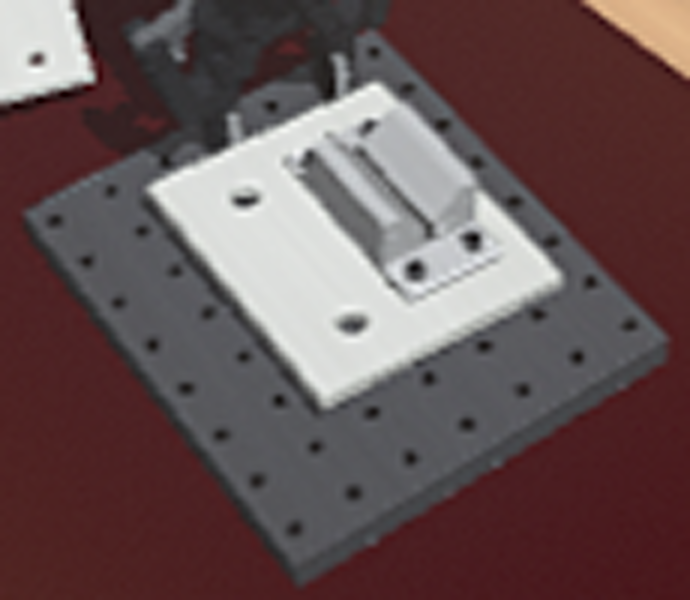

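Plate corners in the crop: (147,188), (325,393), (563,280), (377,83); holes (246,197) and (351,323). Now the fit.

```bash
cat >> fit.py <<'E'
BS=np.array([595.91,29.05,-0.117])
def plate(C,pitch=.1,n="scene",b=BS):
    f=lambda p:(proj(n,world(p,PL,pitch,20,-65))-px(n,C)).ravel()
    s=least_squares(f,[590,20,-.1]); print("plate rel",rel(b,s.x).round(3),"rms",np.sqrt(np.mean(s.fun**2)).round(3)); print(s.fun.reshape(-1,2).round(2).tolist())
E
python3 -c "
from fit import *
plate([(325,393),(147,188),(377,83),(563,280),(351,323),(246,197)])"; python3 go.py -28 -85.5 25 90
```

```text
plate rel [-1.2366e+01 -5.3790e+00  5.0000e-03] rms 0.437
[[-0.3, 1.2], [-0.02, -0.17], [0.31, -0.26], [-0.06, -0.66], [0.22, -0.25], [-0.12, -0.03]]
t 6.0 base-frame tcp -28.0 -92.0 z 25.2 yaw 90.06 F [-2.5 -6.4  3.3] grip 0.5999194095030829
row [ 0.0324 -0.      0.001 ] 0.0007
```

```bash
python3 -m pendant '[[0.008,0,0,0],[0.016,0,0,0],[0.024,0,0,0],[0.028,0,0,0],[0.028,0,0,0],[0.028,0,0,0]]'|grep ft; python3 go.py -28 -86.5 25 90
```

```text
ft_force: [-1.7, -5.9, 2.4]
t 6.6 base-frame tcp -27.5 -86.2 z 25.3 yaw 90.04 F [-1.7 -5.9  2.4] grip 0.6027970175907388
row [-0.0014 -0.0027  0.0016] 0.0005
```

```bash
python3 -m pendant '[[-0.05,0,0,0],[-0.12,0,0,0],[-0.15,0,0,0],[-0.15,0,-0.15,0],[-0.15,0,-0.35,0],[-0.15,0,-0.45,0],[-0.15,0,-0.45,0]]'|grep ft
python3 - <<'E'
from bench import imaging; import cv2
for n,(a,b,c,d),k in(("scene",(196,296,225,340),6),("top",(130,206,250,346),7.5)):
    im=imaging.camera(n)[a:b,c:d,::-1]
    cv2.imwrite(f"pics/{n}3.png",cv2.resize(im,None,fx=k,fy=k,interpolation=cv2.INTER_CUBIC))
E
python3 go.py -120 0 105 0
```

```text
ft_force: [-1.0, -0.6, 0.0]
t 7.4 base-frame tcp -27.0 -112.6 z 115.3 yaw 90.16 F [-1.1  0.4 -0.6] grip 0.5971366185762403
row [ 0.5642 -0.4637  0.0516] 1.0018
```

View pics/scene3.png

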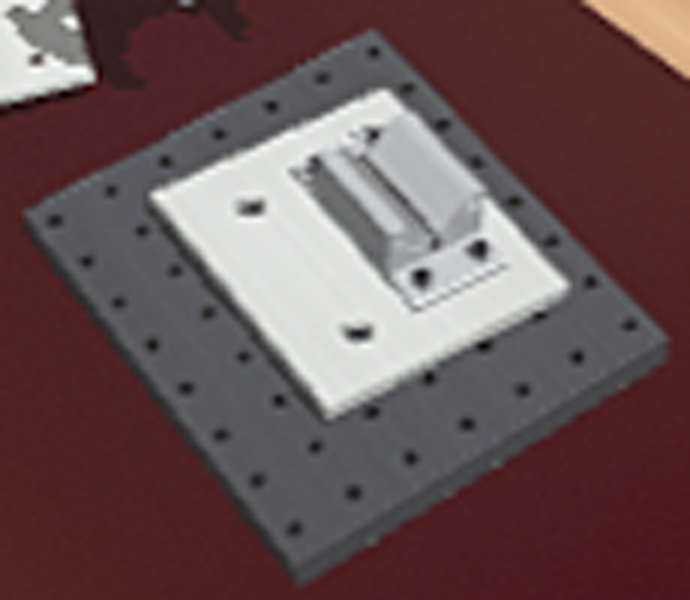

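Corners: (330,405), (152,196), (388,92), (569,288); holes at (358,332) and (252,206). The plate is free of the gripper.

```bash
python3 -c "
from fit import *
plate([(330,405),(152,196),(388,92),(569,288),(358,332),(252,206)])"
python3 -m pendant '[[0,-0.2,0,0],[0,-0.45,0,0.1],[0.1,-0.464,0,0.2],[0.3,-0.464,0,0.3],[0.5,-0.464,0,0.4],[0.564,-0.464,0,0.5],[0.564,-0.464,0,0.6],[0.564,-0.464,0,0.7],[0.564,-0.464,0,0.8],[0.564,-0.464,0,0.9],[0.564,-0.464,0,1],[0.564,-0.464,0,1]]'|grep ft; python3 go.py -112 0 25 0
```

```text
plate rel [-1.1893e+01  9.8000e-01 -2.0000e-03] rms 0.323
[[-0.23, 0.9], [0.23, -0.2], [-0.2, -0.38], [0.13, -0.22], [0.07, -0.11], [-0.01, -0.13]]
ft_force: [0.3, 0.1, 0.3]
t 8.6 base-frame tcp -121.6 -0.4 z 113.5 yaw -0.1 F [0.3 0.1 0.3] grip 0.6013377243035581
row [ 0.0496 -0.0022  0.4421] -0.0011
```

```bash
python3 -m pendant '[[0.02,-0.002,0.15,0],[0.03,-0.002,0.3,0],[0.03,-0.002,0.4,0],[0.03,-0.002,0.442,0],[0.03,-0.002,0.442,0],[0.03,-0.002,0.442,0]]'|grep ft; python3 go.py -90 0 25 0
```

```text
ft_force: [-0.1, 0.0, -1.1]
t 9.2 base-frame tcp -113.9 0.7 z 27.1 yaw 0.18 F [-0.1  0.  -1.1] grip 0.6004548620192869
row [0.1197 0.0037 0.0103] 0.002
```

```bash
python3 -m pendant '[[0.03,0,0.01,0],[0.06,0,0.013,0],[0.09,0,0.013,0],[0.11,0,0.013,0],[0.12,0,0.013,0],[0.13,0,0.013,0],[0.14,0,0.013,0],[0.15,0,0.013,0],[0.15,0,0.013,0]]'|grep ft; python3 go.py -77 0 25 0
python3 -m pendant '[[0.005,0,0,0],[0.01,0,0,0],[0.015,0,0,0],[0.015,0,0,0]]'|grep ft;python3 go.py
python3 -m pendant '[[0.005,0,0,0],[0.01,0,0,0],[0.01,0,0,0]]'|grep ft;python3 go.py
```

```text
ft_force: [-14.9, 0.5, 19.6]
t 10.1 base-frame tcp -91.1 0.6 z 24.8 yaw 0.29 F [-14.9   0.5  19.6] grip 0.6017028495358523
row [ 0.0702  0.0036 -0.002 ] 0.0032
ft_force: [-19.2, 0.8, 25.8]
t 10.5 base-frame tcp -90.9 0.7 z 24.8 yaw 0.34 F [-19.2   0.8  25.8] grip 0.6012477804444648
ft_force: [-23.4, -0.4, 29.7]
t 10.8 base-frame tcp -90.8 0.7 z 24.8 yaw 0.37 F [-23.4  -0.4  29.7] grip 0.6010915986072756
```

Pushing up as well as back: the fingertips seem to be riding on the plate's upper corner. I'll back off, check, and go lower.

```bash
python3 -m pendant '[[-0.03,0,0,0],[-0.07,0,0,0],[-0.1,0,0,0],[-0.1,0,0,0],[-0.1,0,0,0]]'|grep ft; python3 go.py
python3 - <<'E'
from bench import imaging; import cv2
im=imaging.camera("scene")[166:276,225:345,::-1]
cv2.imwrite("pics/s4.png",cv2.resize(im,None,fx=5,fy=5,interpolation=cv2.INTER_CUBIC))
E
```

```text
ft_force: [-2.1, 0.5, 6.2]
t 11.3 base-frame tcp -98.9 0.7 z 24.8 yaw 0.17 F [-2.1  0.5  6.2] grip 0.6019275861607872
```

View pics/s4.png

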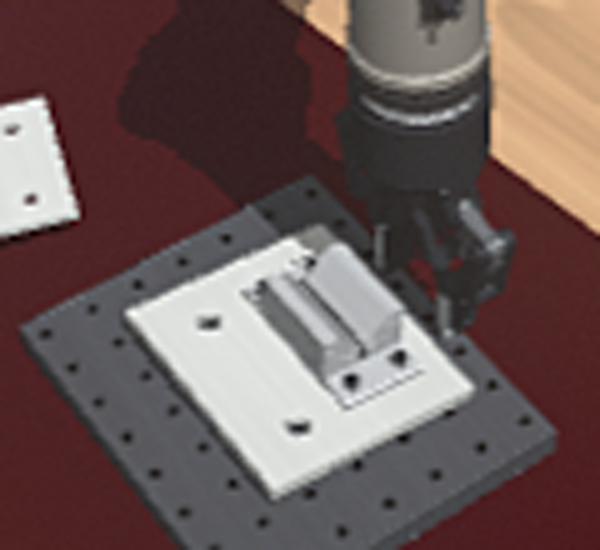

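The plate is undisturbed (corners at ~(127,312), (275,495), (475,390)). The tips still press on the base at z 24.8, so they need to be slightly higher rather than lower.

```bash
python3 -m pendant '[[0,0,-0.007,0],[0,0,-0.014,0],[0,0,-0.014,0]]'|grep ft; python3 go.py
python3 -m pendant '[[0.01,0,0,0],[0.02,0,0,0],[0.03,0,0,0],[0.04,0,0,0],[0.05,0,0,0],[0.06,0,0,0],[0.06,0,0,0]]'|grep ft; python3 go.py
python3 -m pendant '[[0.005,0,0,0],[0.01,0,0,0],[0.015,0,0,0],[0.015,0,0,0]]'|grep ft;python3 go.py
```

```text
ft_force: [-0.1, 0.4, -0.6]
t 11.7 base-frame tcp -99.1 0.5 z 26.8 yaw 0.17 F [-0.1  0.4 -0.6] grip 0.6008826663839254
ft_force: [-3.5, 0.5, 3.2]
t 12.3 base-frame tcp -88.3 0.6 z 26.8 yaw 0.19 F [-3.5  0.5  3.2] grip 0.5996131125306956
ft_force: [-9.1, 0.3, 6.4]
t 12.8 base-frame tcp -88.1 0.6 z 26.5 yaw 0.22 F [-9.1  0.3  6.4] grip 0.5974317333384366
```

```bash

python3 -m pendant '[[0.005,0,-0.005,0],[0.01,0,-0.005,0],[0.015,0,-0.005,0],[0.02,0,-0.005,0],[0.02,0,-0.005,0]]'|grep ft;python3 go.py
python3 -m pendant '[[0.005,0,0,0],[0.01,0,0,0],[0.015,0,0,0],[0.02,0,0,0],[0.02,0,0,0]]'|grep ft;python3 go.py
```

```text
ft_force: [0.1, 0.2, 0.4]
t 13.2 base-frame tcp -77.6 0.7 z 28.8 yaw 0.16 F [0.1 0.2 0.4] grip 0.5967183895716628
ft_force: [-3.5, 0.8, 2.0]
t 13.8 base-frame tcp -76.6 0.7 z 28.1 yaw 0.18 F [-3.5  0.8  2. ] grip 0.5977355550951069
```

```bash
python3 - <<'E'
from bench import imaging; import cv2, numpy as np
im=imaging.camera("scene")[196:296,225:340,::-1]
a=cv2.resize(im,None,fx=6,fy=6,interpolation=cv2.INTER_CUBIC)
cv2.imwrite("pics/s5.png",a)
E
```

```text
(no output)
```

View pics/s5.png

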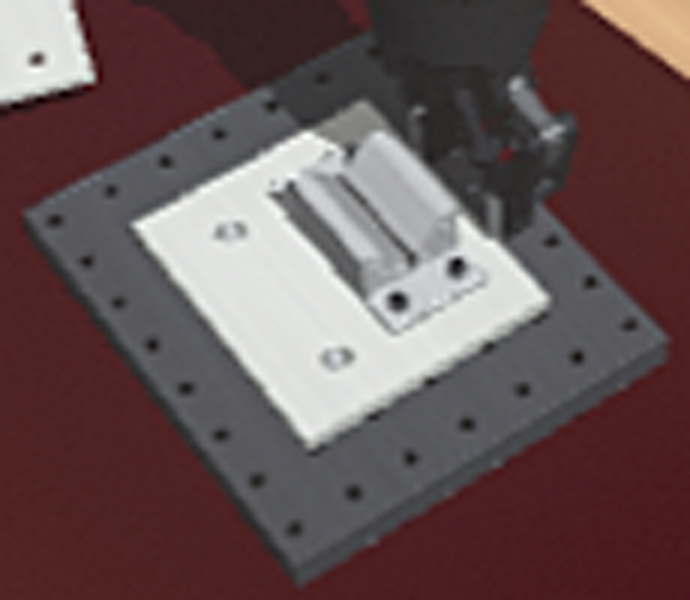

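Both holes now show the pin tips at (337,357) and (230,231), so the plate has dropped. I'll retreat and verify.

```bash
python3 -c "
from fit import *
plate([(312,438),(133,226),(366,100),(550,298),(337,357),(230,231)],0)
plate([(312,438),(133,226),(366,100),(550,298),(337,357),(230,231)],.1)"
python3 -m pendant '[[-0.03,0,0,0],[-0.1,0,0,0],[-0.2,0,0,0],[-0.2,0,-0.2,0],[-0.2,0,-0.4,0],[-0.2,0,-0.6,0],[-0.2,0,-0.6,0],[-0.2,0,-0.6,0]]'|grep ft; python3 go.py
python3 - <<'E'
from bench import imaging; import cv2
im=imaging.camera("scene")[150:330,140:380,::-1]
cv2.imwrite("pics/s6.png",cv2.resize(im,None,fx=3.3,fy=3.3,interpolation=cv2.INTER_CUBIC))
E
```

```text
plate rel [-1.361  0.733  0.008] rms 0.238
[[-0.39, 0.51], [0.08, -0.04], [-0.17, -0.06], [-0.02, -0.27], [0.27, -0.09], [0.24, -0.09]]
plate rel [2.49  5.903 0.028] rms 0.698
[[0.26, -0.51], [-0.55, -0.88], [-0.73, 1.45], [0.34, 0.93], [0.67, -0.49], [-0.08, -0.35]]
ft_force: [-0.5, 0.7, 0.1]
t 14.6 base-frame tcp -114.7 0.7 z 149.3 yaw 0.17 F [-0.5  0.7  0.1] grip 0.5998420309117328
```

View pics/s6.png

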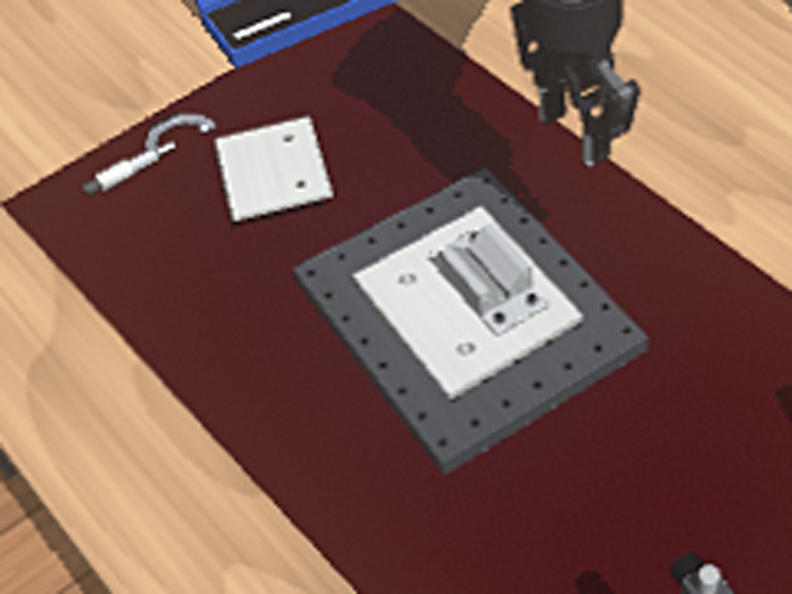

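The plate lies flat, with pins showing in both holes at (407,280) and (466,349). The gripper is clear and the parts around it haven't moved.

```bash
python3 -c "
from bench import order; print(order.close_job())"
```

```text
the job is handed in; nothing more can be done
None
```

The plate dropped over both pins and, by the camera fit, lies flat on the base within about 1.5 mm of home; the gripper is clear, the surrounding parts in view had not moved, and the job is handed in at about 15 s (verdict not shown).

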